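# Present the tasting roll to the customer

### The arm

A 7-joint arm with a two-finger parallel gripper is mounted at the origin on the work surface. World frame = base frame: x ahead of the robot, y to its left, z up, the work surface at z = 0. Lengths are in m, angles in rad, forces in N, time in s.
With the tool pointing down it reaches from about 0.4 to 0.85 m from the base axis. Payload 4.5 kg.
Tool frame: the origin (TCP) lies midway between the tips of the shut fingers; the grasp point (between the pads) lies 19 mm behind it; z points along the fingers, y is the line along which they close (so a half turn about z gives the same grasp; the last joint's range is limited). The gripper opens to 88 mm and grips with 3 to 60 N. Pads are 18 mm wide; open, the fingers measure 123 mm over their backs; the gripper's body (75 mm by 187 mm) begins 45 mm behind the grasp point.
Start: joints at [1.311, 0.689, -0.195, 1.565, 0.157, 0.902, -0.215], TCP at [0.181, -0.598, 0.239] pointing down, gripper open.
Joint ranges: [-3.01, 3.01], [-0.46, 2.08], [-1.47, 1.51], [0.13, 2.56], [-1, 4.14], [0.04, 2.09], [-2.66, 2.66]. Speed limits (rad/s): [2.57, 2.57, 3.14, 3.14, 3.14, 3.14, 3.14].

### API

Orientations are given as a unit quaternion [x, y, z, w].
In Python, from plant import r gives the robot as it stands.
- The arm moves only by the tool carry_out, never from a script. Its argument "plan" is a list of rows, each an object with "rot": the turn, a rotation vector about the tool's x, y, z in rad, a list of three; "xyz": the shift along the tool's x, y, z in m, a list of three; "grip": the closure in counts, from 0 (fully open) to 255 (shut). In form: [{"rot": [wx, wy, wz], "xyz": [dx, dy, dz], "grip": grip}, ...]. A call has 1 to 8 rows; each row is the pose to reach, as a shift and turn from the pose commanded when the call began, along the tool's axes at that moment; what a row does not reach only later rows make up. A row lasts 1/12 s, in which the tool goes at most 41.7 mm and 7.16 degrees, less where a joint would pass 70% of its speed; a pose out of reach is approached as far as the arm can. A call with a gripper value outside its range is refused whole. The fingers move at their own pace and stop on an object; "squeeze" is the grip in N (left out, the last holds). Time passes only in rows, so rows that repeat a pose let the fingers close. It gives the time, the measured TCP pose, the force, the opening and the grip force at its end, in the units of the state.
- r.get_state(): the state, without advancing time (a new reading comes with each control period).
- r.snapshot(name): name is "scene" or "top" or "wrist"; returns the picture (480x640x3 uint8, red, green, blue); there is no depth.
- r.camera_params(name): a dict with "fx", "fy", "cx", "cy" (pixels), "distortion" ([k1, k2, p1, p2, k3] as OpenCV has them; the pictures are not rectified), "position" and "attitude" of the camera in the world; the wrist camera has in their place "hand_eye" (4x4, takes a point from camera to tool coordinates, whose origin is the TCP and whose axes are the flange's). Camera axes: x right, y down, z forward; pixel columns grow to the right and rows downward; lengths in m; the calibration is good to about 2 mm. A picture is of the moment at which its call begins: read the wrist's pose just before it. camera_params takes no time and is no camera call.
- r.finish_job(): hands the job in; it is judged then, once.
The state is a dict: "clock": time; "q": joint angles; "qd": joint speeds; "joint_torque": joint torques, N m; "tool_pos": TCP position; "eef_rot": TCP orientation; "contact_force": force on the tool from outside, world axes, zero at the start; "moment": the same for the moment, N m; "opening": opening from 0.0 (shut) to 1.0 (fully open); "finger_force": force on a finger pad.
Only numpy, scipy, OpenCV 4.12 (cv2) and the standard library are available. Lean on these libraries where they do the work, as an engineer would, in place of code of your own. Each camera call takes 0.05 s, during which the arm holds its last target. There are 200 camera calls.

### The job

Lift the wooden dish with the loose round roll in it by its overhead handle bar, carry it over the serving board, and turn it a quarter turn so that its serving lip points the same way as the board's handle. Keep the dish level and the roll in the middle of it all the way, without touching the roll or disturbing the things standing around. Finish while still holding the dish still, level, over the middle of the board and about 10 cm above it, not set down.

Things in the scene. Friction and masses are not known exactly. Their poses are not given: they have to be found in the camera images.
- dish: Loose round dished wooden plate on the trivet, 200 mm across, rim 28 mm high, 350 g. Origin: centre of its underside; z up. Inside a shallow cone (slope 0.1 rad, lowest point 10 mm above the origin), steeper beyond 70 mm. A serving lip 60 mm wide sticks out along its +x, at the start roughly to the robot's left (+y). Posts at y = +-94 mm carry a handle bar over the middle, along its y.
- dish_bar (a point): Middle of the handle bar, 150 mm above the dish's underside, straight above its middle. The bar is 16 mm square in section and runs 200 mm along the dish's y axis, free below for 80 mm down to the roll; taken here the dish hangs level, its centre of mass being within 6 mm of plumb below.
- dish_lip (a point): Outer end of the serving lip: 137 mm along the dish's +x from its middle, 23.5 mm above its underside.
- roll: Round crusty bread roll, a ball 54 mm in diameter, about 50 g, lying loose in the middle of the dish. Origin: its centre (37 mm above the dish's underside); its axes mean nothing. It rolls if the dish is jerked or tilted by more than the dish's slope.
- trivet: Fixed round cork trivet, 140 mm across and 18 mm high, on which the dish stands at the start. Origin: centre of its underside, on the table.
- board: Fixed flat dark wooden serving board, 240 mm (its x) by 180 mm (its y), 18 mm thick, to the left or to the right of the trivet. Origin: centre of the underside of the rectangular part, on the table. Its paddle handle, 42 mm wide, sticks out in its +x direction, away from the robot.
- board_handle_end (a point): End of the board's paddle handle: 215 mm along the board's +x from the board's origin, on its top face.
- loaf: Bystander: round crusty loaf, 150 mm across, 95 mm high, loose. Origin: centre of its underside.
- jar: Bystander: lidded amber glass jar, 68 mm across, 100 mm high, loose. Origin: centre of its underside.
- crock: Bystander: open white ceramic crock, 84 mm across, 70 mm high, loose, between and beyond the board and the trivet. Origin: centre of its underside.
Mind the look-alikes: they are no part of the job. Of the things shaped like the dish, the wooden one is meant.

How it is judged:
By the outcome, as a careful person would: the job done as asked, in the order asked, and still so for the second after the job is handed in, while the arm keeps its last pose, push and grip.
It also fails if it takes over 48 s, if anything falls off the work surface, if the arm or the gripper's body presses on something with over 40 N, if the wrist force passes 120 N, or if a joint passes its speed limit or range.

## Working session

There is one attempt and no reset: what is moved stays moved. The work goes in short steps, Python scripts to look and compute and a tool call to move; the robot and the scene stay as the last step left them, time stands still between calls to the robot, and variables do not carry over. Pictures are saved under pics/ and viewed, at most 10 in all, crops included, and the job is handed in when it is done.

Besides the shell and the picture viewer there is one more tool, called after "Emit:" as name(argument=value, ...) on one line, values as JSON. carry_out: Moves the arm, as the interface text tells. Its arguments: {"type":"object","properties":{"plan":{"type":"array"},"squeeze":{"type":"number"}},"required":["plan"]}

```bash
mkdir -p pics; python3 - <<'E'
from plant import r
import cv2,json
s=r.get_state();print({k:s[k] for k in("clock","tool_pos","eef_rot","opening","contact_force")})
for n in("top","scene"):
    cv2.imwrite(f"pics/{n}0.png",r.snapshot(n)[...,::-1]);print(n,r.camera_params(n))
print(r.camera_params("wrist"))
E
```

```text
{'clock': 0.0, 'tool_pos': array([ 0.18078018, -0.59761973,  0.23790377]), 'eef_rot': array([ 9.89220431e-01,  1.46431188e-01, -1.96851779e-04, -8.98273936e-04]), 'opening': 1.0022045792537366, 'contact_force': array([-0.29329525,  0.12115325,  0.21619269])}
top {'fx': 462.999441113498, 'fy': 462.999441113498, 'cx': 318.8262759078242, 'cy': 237.13976380591683, 'distortion': array([-0.02656041,  0.        ,  0.        ,  0.        ,  0.        ]), 'position': array([ 0.40513297, -0.08285068,  1.30433735]), 'attitude': array([-0.69662883,  0.71650791, -0.03039078,  0.02002723])}
scene {'fx': 533.3120720877581, 'fy': 533.3120720877581, 'cx': 322.1374423220932, 'cy': 230.6182996600552, 'distortion': array([0.01152454, 0.        , 0.        , 0.        , 0.        ]), 'position': array([ 1.76052972, -0.90461636,  1.1786793 ]), 'attitude': array([ 0.77259975,  0.43439638, -0.22487822, -0.40474584])}
{'fx': 414.86322162895794, 'fy': 414.86322162895794, 'cx': 319.79631234328684, 'cy': 236.53544967691394, 'distortion': array([-0.06519379,  0.        ,  0.        ,  0.        ,  0.        ]), 'hand_eye': array([[ 5.55940484e-04, -9.60518712e-01, -2.78214835e-01,
         7.11220544e-02],
       [ 9.99999709e-01,  3.88715511e-04,  6.56225972e-04,
        -2.42702859e-04],
       [-5.22170903e-04, -2.78215119e-01,  9.60518649e-01,
        -1.44822241e-01],
       [ 0.00000000e+00,  0.00000000e+00,  0.00000000e+00,
         1.00000000e+00]])}
```

View pics/top0.png

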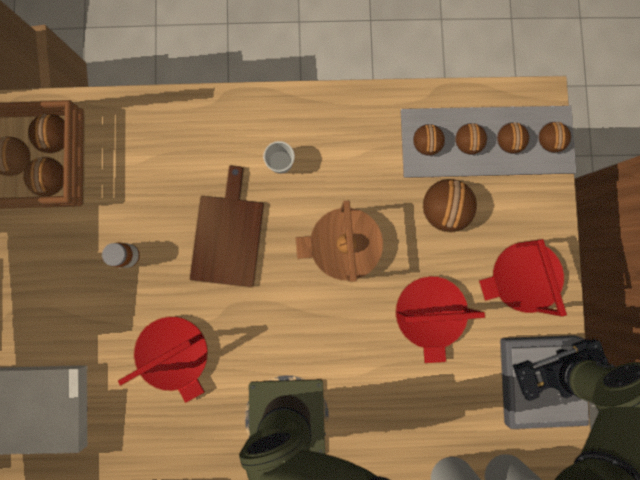

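View pics/scene0.png

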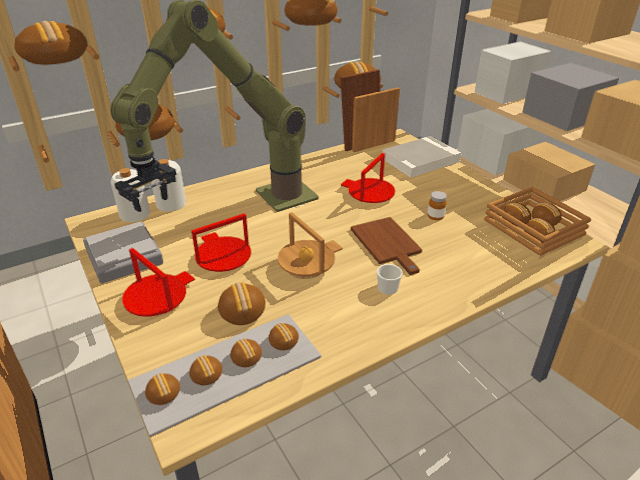

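Top view: the wooden dish is near (347,243) with its lip at (300,247). The board is near (227,240) with its handle end at (236,168), the crock at (279,156), and the jar at (121,254). The scene view agrees, and the red dishes are decoys. I'll enlarge a crop to read positions more closely.

```bash
python3 - <<'E'
import cv2
i=cv2.imread("pics/top0.png")[155:300,185:395]
cv2.imwrite("pics/crop.png",cv2.resize(i,(798,551),interpolation=cv2.INTER_CUBIC))
E
```

```text
(no output)
```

View pics/crop.png

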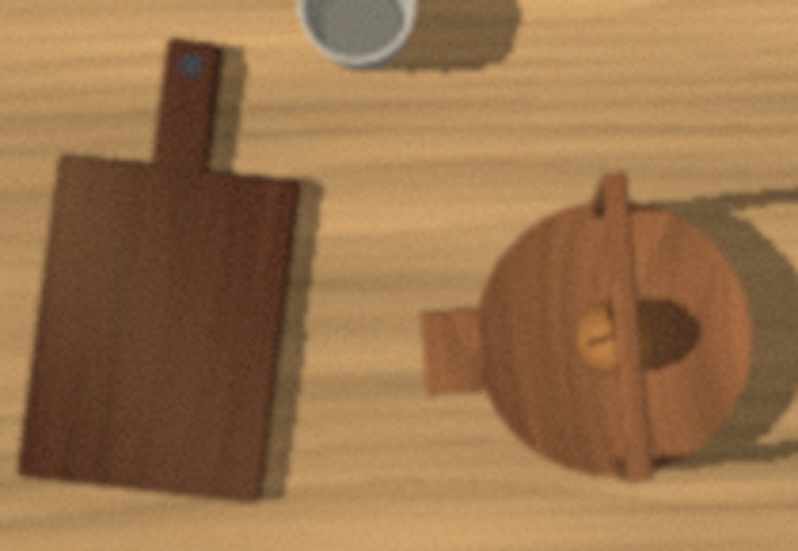

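Crop (3.8x): board corners are (62,155), (298,180), (260,499), (20,473), and the handle end is at (196,42). The bar runs from (616,175) to (641,478). Lip end corners are (421,312) and (427,394).

```bash
cat >h.py <<'E'
import numpy as np,cv2
from scipy.spatial.transform import Rotation as R
from plant import r
def rays(px,p):
    K=np.array([[p["fx"],0,p["cx"]],[0,p["fy"],p["cy"]],[0,0,1]])
    u=cv2.undistortPoints(np.array(px,float).reshape(-1,1,2),K,p["distortion"])[:,0]
    return np.c_[u,np.ones(len(u))]
def onplane(px,z,p,pos,Rm):
    d=rays(px,p)@Rm.T
    return pos+d*((z-pos[2])/d[:,2])[:,None]
def top(px,z):
    p=r.camera_params("top");return onplane(px,z,p,p["position"],R.from_quat(p["attitude"]).as_matrix())
def wpose(s,p):
    T=np.eye(4);T[:3,:3]=R.from_quat(s["eef_rot"]).as_matrix();T[:3,3]=s["tool_pos"]
    return T@p["hand_eye"]
def wrist(px,z,s):
    p=r.camera_params("wrist");C=wpose(s,p);return onplane(px,z,p,C[:3,3],C[:3,:3])
def ang(v):return np.degrees(np.arctan2(v[1],v[0]))
E
python3 - <<'E'
from h import *
np.set_printoptions(precision=4,suppress=True)
c=lambda l:(np.array(l)+.5)/3.8-.5+[185,155]
b=top(c([(62,155),(298,180),(260,499),(20,473),(196,42)]),.018)
ctr=b[:4].mean(0);print("board",b,ctr,ang(b[4]-ctr),ang(b[0]-b[3]),ang(b[1]-b[2]),ang(b[0]-b[1])-90)
a=top(c([(616,175),(641,478)]),.176);m=a.mean(0);print("bar",a,m,np.linalg.norm(a[0]-a[1]),ang(a[0]-a[1]))
l=top(c([(421,312),(427,394)]),.0415).mean(0);print("lip",l,ang(l-m),np.linalg.norm((l-m)[:2]))
s=r.get_state();T=R.from_quat(s["eef_rot"]).as_matrix();print(T)
print("crock",top([(279,156)],.07),"jar",top([(119,254)],.1),"loaf",top([(450,205)],.06))
E
```

```text
board [[0.6229 0.2235 0.018 ]
 [0.5996 0.0501 0.018 ]
 [0.3667 0.0824 0.018 ]
 [0.3904 0.2565 0.018 ]
 [0.7047 0.1236 0.018 ]] [0.4949 0.1531 0.018 ] -8.011404338323295 -8.072548090947976 -7.89286087727893 -7.662025364896053
bar [[ 0.5735 -0.1718  0.176 ]
 [ 0.3778 -0.1813  0.176 ]] [ 0.4756 -0.1766  0.176 ] 0.1959549226083333 2.8004580367564107
lip [ 0.4684 -0.0402  0.0415] 93.01581884127228 0.1365917339529252
[[ 0.9571  0.2896 -0.0006]
 [ 0.2896 -0.9571  0.0015]
 [-0.0001 -0.0016 -1.    ]]
crock [[ 0.7161 -0.0008  0.07  ]] jar [[0.4614 0.4187 0.1   ]] loaf [[ 0.5717 -0.4622  0.06  ]]
```

Emit:
carry_out(plan=[{"rot":[0,0,-0.11],"xyz":[0.03,-0.02,-0.02],"grip":0},{"rot":[0,0,-0.22],"xyz":[0.06,-0.045,-0.04],"grip":0},{"rot":[0,0,-0.33],"xyz":[0.09,-0.07,-0.05],"grip":0},{"rot":[0,0,-0.44],"xyz":[0.12,-0.095,-0.06],"grip":0},{"rot":[0,0,-0.55],"xyz":[0.15,-0.12,-0.06],"grip":0},{"rot":[0,0,-0.66],"xyz":[0.18,-0.14,-0.06],"grip":0},{"rot":[0,0,-0.77],"xyz":[0.21,-0.165,-0.06],"grip":0},{"rot":[0,0,-0.88],"xyz":[0.24,-0.19,-0.06],"grip":0}])

```text
clock: 0.77
tool_pos: [0.3562, -0.3453, 0.2987]
eef_rot: [0.831, 0.556, -0.0, 0.0]
contact_force: [0.3, -0.5, -1.0]
opening: 0.999
finger_force: 0.0
```

```bash
cat >>h.py <<'E'
def todo(xyz,yaw):
    """tool-frame shift and rotvec to reach xyz, pointing down, tool x at yaw deg"""
    s=r.get_state();Rm=R.from_quat(s["eef_rot"]);c,n=np.cos(np.radians(yaw)),np.sin(np.radians(yaw))
    G=R.from_matrix([[c,n,0],[n,-c,0],[0,0,-1]])
    np.set_printoptions(precision=4,suppress=True)
    print("t",round(s["clock"],2),"pos",s["tool_pos"],"yaw",ang(Rm.as_matrix()[:,0]),"q",s["q"],"F",s["contact_force"],"M",s["moment"],"op",s["opening"],s["finger_force"])
    print("shift",Rm.inv().apply(np.array(xyz)-s["tool_pos"]),"rot",(Rm.inv()*G).as_rotvec())
E
python3 -c "
from h import *
todo([.4756,-.1766,.26],182.9)"
```

```text
t 0.77 pos [ 0.3562 -0.3453  0.2987] yaw 67.53837111310142 q [ 0.9915  0.4685 -0.4777  1.8562  0.2726  0.8817 -0.0092] F [ 0.2692 -0.4726 -1.0094] M [-0.0757 -0.111   0.014 ] op 0.9994823804860118 0.0
shift [0.2015 0.0459 0.0386] rot [-0.0003  0.     -2.0134]
```

Emit:
carry_out(plan=[{"rot":[0,0,-0.12],"xyz":[0.025,0.006,0],"grip":0},{"rot":[0,0,-0.24],"xyz":[0.05,0.012,0],"grip":0},{"rot":[0,0,-0.36],"xyz":[0.075,0.018,0],"grip":0},{"rot":[0,0,-0.48],"xyz":[0.1,0.024,0],"grip":0},{"rot":[0,0,-0.6],"xyz":[0.125,0.03,0],"grip":0},{"rot":[0,0,-0.72],"xyz":[0.15,0.036,0],"grip":0},{"rot":[0,0,-0.84],"xyz":[0.175,0.04,0],"grip":0},{"rot":[0,0,-0.96],"xyz":[0.2,0.046,0],"grip":0}])

```text
clock: 1.43
tool_pos: [0.4755, -0.1792, 0.2985]
eef_rot: [0.48, 0.877, -0.0, -0.0]
contact_force: [0.6, -0.5, -0.1]
opening: 0.993
finger_force: 0.0
```

Emit:
carry_out(plan=[{"rot":[0,0,-0.12],"xyz":[0,0,0],"grip":0},{"rot":[0,0,-0.24],"xyz":[0,0,0],"grip":0},{"rot":[0,0,-0.36],"xyz":[0,0,0],"grip":0},{"rot":[0,0,-0.48],"xyz":[0,0,0],"grip":0},{"rot":[0,0,-0.6],"xyz":[0,0,0],"grip":0},{"rot":[0,0,-0.72],"xyz":[0,0,0],"grip":0},{"rot":[0,0,-0.84],"xyz":[0,0,0],"grip":0},{"rot":[0,0,-0.96],"xyz":[0,0,0],"grip":0}])

```text
clock: 2.1
tool_pos: [0.4751, -0.1804, 0.2984]
eef_rot: [0.021, 1.0, -0.0, -0.0]
contact_force: [-1.1, -0.4, -0.4]
opening: 0.998
finger_force: 0.0
```

```bash
python3 -c "
from h import *
todo([.4756,-.1766,.149],182.9)
cv2.imwrite('pics/w1.png',r.snapshot('wrist')[...,::-1])"
```

```text
t 2.1 pos [ 0.4751 -0.1804  0.2984] yaw 177.59154808393868 q [ 0.8801  0.6169 -1.0152  1.8097  0.5986  1.0601  1.1664] F [-1.0545 -0.3971 -0.3669] M [ 0.0492 -0.1228  0.0071] op 0.997536624299582 0.0
shift [-0.0005  0.0038  0.1494] rot [-0.0001 -0.0008 -0.0926]
```

View pics/w1.png

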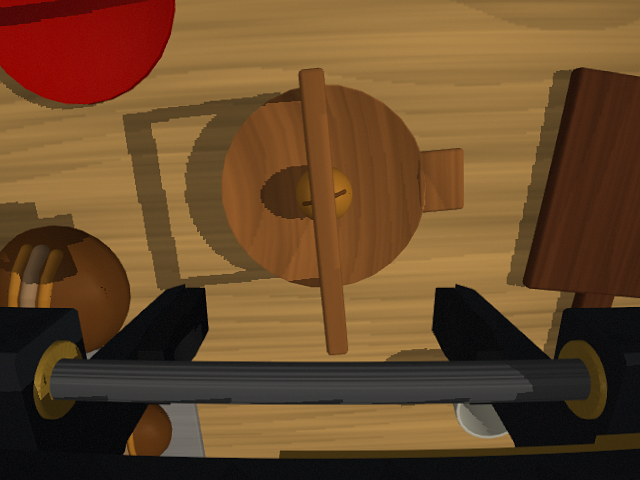

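The wrist view shows the bar's top face from (312,70) to (337,353), between the open fingers. The roll is in the middle at (325,193).

```bash
python3 -c "
from h import *
s=r.get_state()
a=wrist([(312,70),(337,353)],.176,s);m=a.mean(0);y=ang(a[1]-a[0]);print(a,m,y)
print('roll',wrist([(325,193)],.055,s))
m=(m+[.4756,-.1766,0])/2;
todo([m[0],m[1],.149],180+y)"
```

```text
[[ 0.37492239 -0.18161039  0.176     ]
 [ 0.56932663 -0.17136433  0.176     ]] [ 0.47212451 -0.17648736  0.176     ] 3.016980303963221
roll [[ 0.47228447 -0.1755556   0.055     ]]
t 2.15 pos [ 0.4751 -0.1805  0.2981] yaw 177.8759531297652 q [ 0.8811  0.6181 -1.0166  1.8096  0.5995  1.0607  1.1708] F [-0.1258 -0.0325  1.0997] M [-0.0169 -0.1607  0.0441] op 1.0016697189711494 0.0
shift [0.0012 0.0039 0.1491] rot [ 0.0003 -0.0011 -0.0897]
```

Emit:
carry_out(plan=[{"rot":[0,0,-0.04],"xyz":[0,0.002,0.02],"grip":0},{"rot":[0,0,-0.09],"xyz":[0.001,0.004,0.045],"grip":0},{"rot":[0,0,-0.09],"xyz":[0.001,0.004,0.07],"grip":0},{"rot":[0,0,-0.09],"xyz":[0.001,0.004,0.09],"grip":0},{"rot":[0,0,-0.09],"xyz":[0.001,0.004,0.11],"grip":0},{"rot":[0,0,-0.09],"xyz":[0.001,0.004,0.11],"grip":0},{"rot":[0,0,-0.09],"xyz":[0.001,0.004,0.11],"grip":0},{"rot":[0,0,-0.09],"xyz":[0.001,0.004,0.11],"grip":0}])

```text
clock: 2.82
tool_pos: [0.4753, -0.176, 0.1896]
eef_rot: [-0.021, 1.0, -0.0, 0.001]
contact_force: [0.7, -0.5, -0.3]
opening: 1.001
finger_force: 0.0
```

```bash
python3 -c "
from h import *
todo([.474,-.1765,.149],183.0)
cv2.imwrite('pics/w2.png',r.snapshot('wrist')[...,::-1])"
```

```text
t 2.82 pos [ 0.4753 -0.176   0.1896] yaw -177.64023023402174 q [ 0.7994  0.754  -0.9112  1.95    0.8042  0.8496  1.0567] F [ 0.698  -0.4573 -0.2802] M [ 0.0292 -0.1925 -0.0372] op 1.0012276876215933 0.0
shift [ 0.0013 -0.0004  0.0406] rot [-0.0001  0.0012 -0.0112]
```

View pics/w2.png

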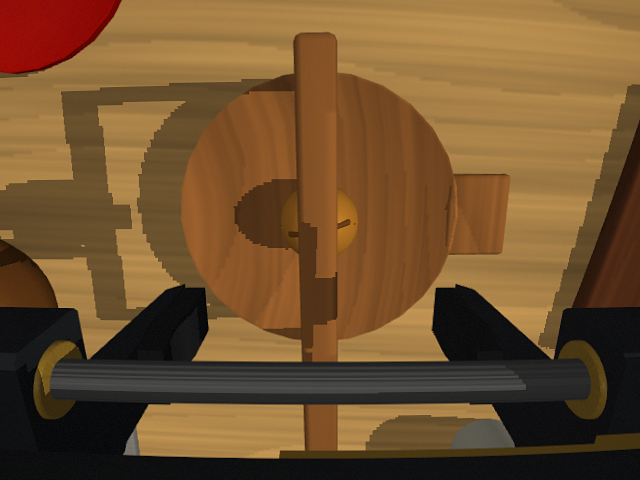

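The bar sits centred between the fingers (columns 298–337, finger midpoint 320) and is parallel to them. I'll descend the last 40 mm and close gently.

Emit:
carry_out(plan=[{"rot":[0,0,-0.012],"xyz":[0.001,-0.0005,0.015],"grip":0},{"rot":[0,0,-0.012],"xyz":[0.001,-0.0005,0.03],"grip":0},{"rot":[0,0,-0.012],"xyz":[0.001,-0.0005,0.041],"grip":0},{"rot":[0,0,-0.012],"xyz":[0.001,-0.0005,0.041],"grip":0},{"rot":[0,0,-0.012],"xyz":[0.001,-0.0005,0.041],"grip":60},{"rot":[0,0,-0.012],"xyz":[0.001,-0.0005,0.041],"grip":100},{"rot":[0,0,-0.012],"xyz":[0.001,-0.0005,0.041],"grip":130},{"rot":[0,0,-0.012],"xyz":[0.001,-0.0005,0.041],"grip":150}], squeeze=10)

```text
clock: 3.53
tool_pos: [0.4742, -0.1767, 0.1484]
eef_rot: [-0.027, 1.0, -0.0, 0.001]
contact_force: [0.2, 0.3, 0.7]
opening: 0.724
finger_force: 0.0
```

Emit:
carry_out(plan=[{"rot":[0,0,0],"xyz":[0,0,0],"grip":170},{"rot":[0,0,0],"xyz":[0,0,0],"grip":180},{"rot":[0,0,0],"xyz":[0,0,0],"grip":190},{"rot":[0,0,0],"xyz":[0,0,0],"grip":200},{"rot":[0,0,0],"xyz":[0,0,0],"grip":210},{"rot":[0,0,0],"xyz":[0,0,0],"grip":225},{"rot":[0,0,0],"xyz":[0,0,0],"grip":240},{"rot":[0,0,0],"xyz":[0,0,0],"grip":255}])

```text
clock: 4.2
tool_pos: [0.4737, -0.1768, 0.1477]
eef_rot: [-0.027, 1.0, -0.0, -0.0]
contact_force: [-0.1, -0.2, -0.4]
opening: 0.18
finger_force: 10.0
```

Emit:
carry_out(plan=[{"rot":[0,0,0],"xyz":[0,0,0],"grip":255},{"rot":[0,0,0],"xyz":[0,0,0],"grip":255},{"rot":[0,0,0],"xyz":[0,0,0],"grip":255},{"rot":[0,0,0],"xyz":[0,0,0],"grip":255}], squeeze=45)

```text
clock: 4.53
tool_pos: [0.4737, -0.1767, 0.1477]
eef_rot: [-0.027, 1.0, -0.0, -0.0]
contact_force: [0.1, 0.1, -0.5]
opening: 0.174
finger_force: 45.0
```

```bash
python3 -c "
from h import *
todo([.474,-.1765,.149],183.0)
a,b=r.snapshot('wrist'),r.snapshot('top')
cv2.imwrite('pics/w3.png',np.hstack([cv2.resize(a,(400,300)),b[150:300,200:400].repeat(2,0).repeat(2,1)])[...,::-1])"
```

```text
t 4.53 pos [ 0.4737 -0.1767  0.1477] yaw -176.8919827602713 q [ 0.7654  0.8106 -0.8528  1.9889  0.8966  0.7735  0.9923] F [ 0.0519  0.1384 -0.5329] M [ 0.0458 -0.1976 -0.0407] op 0.1741144400991806 44.999970719218254
shift [-0.0003  0.0002 -0.0013] rot [-0.0001 -0.      0.0019]
```

View pics/w3.png

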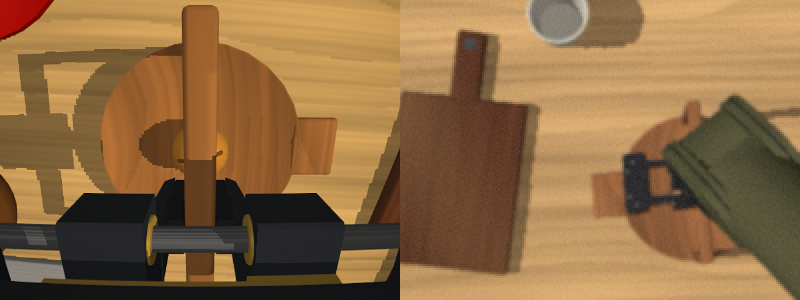

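Gripped: opening is 15 mm, which matches the bar. Now lifting smoothly.

Emit:
carry_out(plan=[{"rot":[0,0,0],"xyz":[0,0,-0.0005],"grip":255},{"rot":[0,0,0],"xyz":[0,0,-0.0015],"grip":255},{"rot":[0,0,0],"xyz":[0,0,-0.003],"grip":255},{"rot":[0,0,0],"xyz":[0,0,-0.005],"grip":255},{"rot":[0,0,0],"xyz":[0,0,-0.008],"grip":255},{"rot":[0,0,0],"xyz":[0,0,-0.011],"grip":255},{"rot":[0,0,0],"xyz":[0,0,-0.014],"grip":255},{"rot":[0,0,0],"xyz":[0,0,-0.017],"grip":255}])

```text
clock: 5.3
tool_pos: [0.4737, -0.1767, 0.1651]
eef_rot: [-0.027, 1.0, -0.0, 0.0]
contact_force: [-0.4, 0.2, -3.3]
opening: 0.176
finger_force: 45.0
```

Emit:
carry_out(plan=[{"rot":[0,0,0],"xyz":[0,0,-0.003],"grip":255},{"rot":[0,0,0],"xyz":[0,0,-0.005],"grip":255},{"rot":[0,0,0],"xyz":[0,0,-0.0065],"grip":255},{"rot":[0,0,0],"xyz":[0,0,-0.0075],"grip":255},{"rot":[0,0,0],"xyz":[0,0,-0.008],"grip":255},{"rot":[0,0,0],"xyz":[0,0,-0.008],"grip":255}])

```text
clock: 5.8
tool_pos: [0.4737, -0.1767, 0.1728]
eef_rot: [-0.027, 1.0, -0.0, -0.0]
contact_force: [0.5, 0.1, -3.4]
opening: 0.172
finger_force: 45.0
```

```bash
python3 -c "
from h import *
todo([.495,.153,.2477],82.0)
cv2.imwrite('pics/w4.png',r.snapshot('wrist')[...,::-1])"
```

```text
t 5.8 pos [ 0.4737 -0.1767  0.1728] yaw -176.89631024151046 q [ 0.7883  0.7764 -0.8902  1.9682  0.8411  0.8194  1.039 ] F [ 0.5085  0.0859 -3.3515] M [ 0.049  -0.1575  0.0413] op 0.17221097587457443 44.99990701675415
shift [-0.0392  0.3281 -0.075 ] rot [-0.0001  0.0001  1.7646]
```

View pics/w4.png

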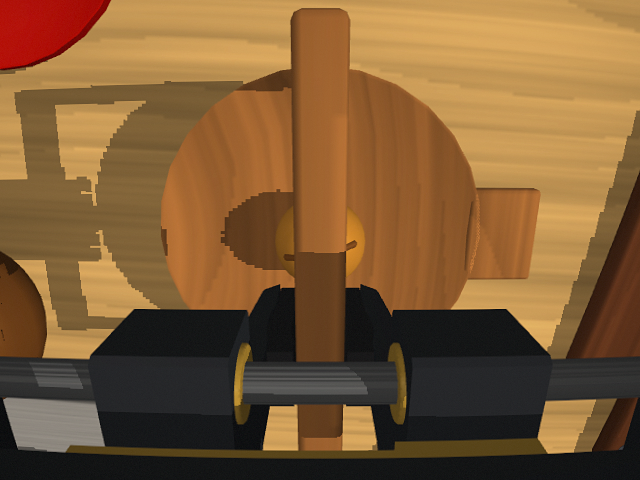

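The dish is off the trivet and level, with the roll central at (320,240). Next I'll lift while turning in place, then translate.

Emit:
carry_out(plan=[{"rot":[0,0,0.005],"xyz":[0,0,-0.0005],"grip":255},{"rot":[0,0,0.015],"xyz":[0,0,-0.0015],"grip":255},{"rot":[0,0,0.03],"xyz":[0,0,-0.003],"grip":255},{"rot":[0,0,0.05],"xyz":[0,0,-0.005],"grip":255},{"rot":[0,0,0.075],"xyz":[0,0,-0.0075],"grip":255},{"rot":[0,0,0.105],"xyz":[0,0,-0.01],"grip":255},{"rot":[0,0,0.14],"xyz":[0,0,-0.0125],"grip":255},{"rot":[0,0,0.18],"xyz":[0,0,-0.015],"grip":255}])

```text
clock: 6.52
tool_pos: [0.4737, -0.1767, 0.1881]
eef_rot: [0.065, 0.998, -0.0, 0.0]
contact_force: [0.1, -0.2, -3.6]
opening: 0.174
finger_force: 45.0
```

Emit:
carry_out(plan=[{"rot":[0,0,0.04],"xyz":[0,0,-0.0025],"grip":255},{"rot":[0,0,0.08],"xyz":[0,0,-0.005],"grip":255},{"rot":[0,0,0.12],"xyz":[0,0,-0.0075],"grip":255},{"rot":[0,0,0.16],"xyz":[0,0,-0.01],"grip":255},{"rot":[0,0,0.2],"xyz":[0,0,-0.0125],"grip":255},{"rot":[0,0,0.24],"xyz":[0,0,-0.015],"grip":255},{"rot":[0,0,0.28],"xyz":[0,0,-0.0175],"grip":255},{"rot":[0,0,0.32],"xyz":[0,0,-0.02],"grip":255}])

```text
clock: 7.18
tool_pos: [0.4737, -0.1766, 0.2081]
eef_rot: [0.223, 0.975, -0.0, 0.0]
contact_force: [0.3, 1.0, -3.7]
opening: 0.17
finger_force: 45.0
```

Emit:
carry_out(plan=[{"rot":[0,0,0.04],"xyz":[0,0,-0.0025],"grip":255},{"rot":[0,0,0.08],"xyz":[0,0,-0.005],"grip":255},{"rot":[0,0,0.12],"xyz":[0,0,-0.0075],"grip":255},{"rot":[0,0,0.16],"xyz":[0,0,-0.01],"grip":255},{"rot":[0,0,0.2],"xyz":[0,0,-0.0125],"grip":255},{"rot":[0,0,0.24],"xyz":[0,0,-0.015],"grip":255},{"rot":[0,0,0.28],"xyz":[0,0,-0.0175],"grip":255},{"rot":[0,0,0.32],"xyz":[0,0,-0.02],"grip":255}])

```text
clock: 7.85
tool_pos: [0.4737, -0.1765, 0.2281]
eef_rot: [0.375, 0.927, 0.0, 0.0]
contact_force: [-0.0, 0.0, -2.6]
opening: 0.168
finger_force: 45.0
```

Emit:
carry_out(plan=[{"rot":[0,0,0.04],"xyz":[0,0,-0.0025],"grip":255},{"rot":[0,0,0.08],"xyz":[0,0,-0.005],"grip":255},{"rot":[0,0,0.12],"xyz":[0,0,-0.0075],"grip":255},{"rot":[0,0,0.16],"xyz":[0,0,-0.01],"grip":255},{"rot":[0,0,0.2],"xyz":[0,0,-0.0125],"grip":255},{"rot":[0,0,0.24],"xyz":[0,0,-0.0145],"grip":255},{"rot":[0,0,0.28],"xyz":[0,0,-0.016],"grip":255},{"rot":[0,0,0.32],"xyz":[0,0,-0.017],"grip":255}])

```text
clock: 8.52
tool_pos: [0.4737, -0.1764, 0.2452]
eef_rot: [0.518, 0.855, 0.0, 0.0]
contact_force: [-0.0, -0.7, -3.1]
opening: 0.172
finger_force: 45.0
```

```bash
python3 -c "
from h import *
todo([.495,.153,.2477],82.0)"
```

```text
t 8.52 pos [ 0.4737 -0.1764  0.2452] yaw 117.59832445355646 q [ 0.6848  0.5901 -0.6709  1.8985  0.4915  0.8223  0.2343] F [-0.0012 -0.6767 -3.08  ] M [-0.0195 -0.0965  0.0624] op 0.17154495023737204 44.99916069209576
shift [ 0.2821  0.1715 -0.0025] rot [0.0006 0.0001 0.6213]
```

Emit:
carry_out(plan=[{"rot":[0,0,0.04],"xyz":[0,0,-0.0005],"grip":255},{"rot":[0,0,0.08],"xyz":[0,0,-0.001],"grip":255},{"rot":[0,0,0.12],"xyz":[0,0,-0.0015],"grip":255},{"rot":[0,0,0.16],"xyz":[0,0,-0.002],"grip":255},{"rot":[0,0,0.2],"xyz":[0,0,-0.0025],"grip":255},{"rot":[0,0,0.24],"xyz":[0,0,-0.0025],"grip":255},{"rot":[0,0,0.28],"xyz":[0,0,-0.0025],"grip":255},{"rot":[0,0,0.32],"xyz":[0,0,-0.0025],"grip":255}])

```text
clock: 9.18
tool_pos: [0.4736, -0.1763, 0.2475]
eef_rot: [0.648, 0.762, 0.0, 0.0]
contact_force: [-0.6, -0.1, -3.4]
opening: 0.17
finger_force: 45.0
```

Emit:
carry_out(plan=[{"rot":[0,0,0.04],"xyz":[0,0,0],"grip":255},{"rot":[0,0,0.08],"xyz":[0,0,0],"grip":255},{"rot":[0,0,0.12],"xyz":[0,0,0],"grip":255},{"rot":[0,0,0.155],"xyz":[0,0,0],"grip":255},{"rot":[0,0,0.185],"xyz":[0,0,0],"grip":255},{"rot":[0,0,0.215],"xyz":[0,0,0],"grip":255},{"rot":[0,0,0.24],"xyz":[0,0,0],"grip":255},{"rot":[0,0,0.26],"xyz":[0,0,0],"grip":255}])

```text
clock: 9.85
tool_pos: [0.4737, -0.1766, 0.2473]
eef_rot: [0.741, 0.672, 0.0, 0.0]
contact_force: [-0.6, -0.4, -3.0]
opening: 0.17
finger_force: 45.0
```

Emit:
carry_out(plan=[{"rot":[0,0,0.015],"xyz":[0,0,0],"grip":255},{"rot":[0,0,0.027],"xyz":[0,0,0],"grip":255},{"rot":[0,0,0.035],"xyz":[0,0,0],"grip":255},{"rot":[0,0,0.04],"xyz":[0,0,0],"grip":255},{"rot":[0,0,0.043],"xyz":[0,0,0],"grip":255},{"rot":[0,0,0.043],"xyz":[0,0,0],"grip":255}])

```text
clock: 10.35
tool_pos: [0.4737, -0.1767, 0.2472]
eef_rot: [0.754, 0.657, -0.0, 0.0]
contact_force: [0.4, 0.4, -4.3]
opening: 0.173
finger_force: 45.0
```

```bash
python3 -c "
from h import *
todo([.495,.153,.2477],82.0)
cv2.imwrite('pics/w5.png',r.snapshot('wrist')[...,::-1])"
```

```text
t 10.35 pos [ 0.4737 -0.1767  0.2472] yaw 82.08610958764827 q [ 0.5792  0.5538 -0.4922  1.9006  0.3628  0.7757 -0.2515] F [ 0.4347  0.4006 -4.3106] M [-0.0415 -0.0787 -0.0132] op 0.17289591279872454 44.999928921461105
shift [ 0.3295 -0.0243 -0.0005] rot [0.     0.     0.0015]
```

View pics/w5.png

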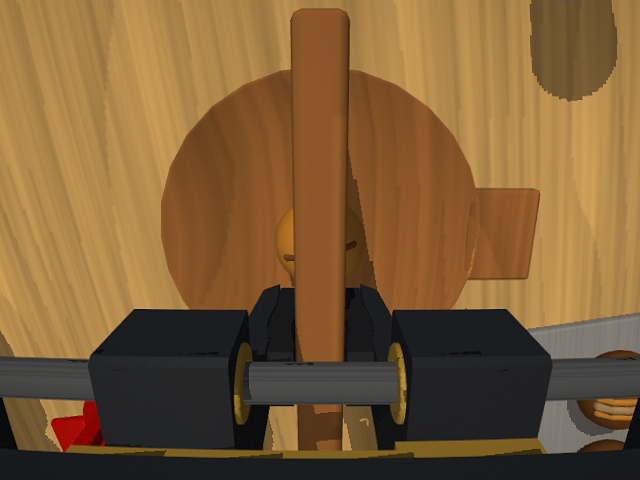

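The turn is done; the dish is level and the roll is still central at (320,240). Now translating, with gentle ramps.

Emit:
carry_out(plan=[{"rot":[0,0,0],"xyz":[0.0005,0,0],"grip":255},{"rot":[0,0,0],"xyz":[0.0015,-0.0001,0],"grip":255},{"rot":[0,0,0],"xyz":[0.003,-0.0002,0],"grip":255},{"rot":[0,0,0],"xyz":[0.005,-0.0004,0],"grip":255},{"rot":[0,0,0],"xyz":[0.0075,-0.0006,0],"grip":255},{"rot":[0,0,0],"xyz":[0.0105,-0.0008,0],"grip":255},{"rot":[0,0,0],"xyz":[0.014,-0.001,0],"grip":255},{"rot":[0,0,0],"xyz":[0.018,-0.0013,0],"grip":255}])

```text
clock: 11.07
tool_pos: [0.4749, -0.1583, 0.2472]
eef_rot: [0.754, 0.657, 0.0, 0.0]
contact_force: [-0.1, -0.2, -3.4]
opening: 0.17
finger_force: 45.0
```

Emit:
carry_out(plan=[{"rot":[0,0,0],"xyz":[0.0045,-0.0003,0],"grip":255},{"rot":[0,0,0],"xyz":[0.0095,-0.0007,0],"grip":255},{"rot":[0,0,0],"xyz":[0.015,-0.0011,0],"grip":255},{"rot":[0,0,0],"xyz":[0.021,-0.0015,0],"grip":255},{"rot":[0,0,0],"xyz":[0.027,-0.002,0],"grip":255},{"rot":[0,0,0],"xyz":[0.033,-0.0024,0],"grip":255},{"rot":[0,0,0],"xyz":[0.039,-0.0029,0],"grip":255},{"rot":[0,0,0],"xyz":[0.045,-0.0033,0],"grip":255}])

```text
clock: 11.73
tool_pos: [0.4778, -0.113, 0.2472]
eef_rot: [0.754, 0.657, 0.0, 0.0]
contact_force: [-0.2, -0.6, -3.5]
opening: 0.173
finger_force: 45.0
```

Emit:
carry_out(plan=[{"rot":[0,0,0],"xyz":[0.006,-0.0004,0],"grip":255},{"rot":[0,0,0],"xyz":[0.012,-0.0009,0],"grip":255},{"rot":[0,0,0],"xyz":[0.018,-0.0013,0],"grip":255},{"rot":[0,0,0],"xyz":[0.024,-0.0018,0],"grip":255},{"rot":[0,0,0],"xyz":[0.03,-0.0022,0],"grip":255},{"rot":[0,0,0],"xyz":[0.036,-0.0027,0],"grip":255},{"rot":[0,0,0],"xyz":[0.042,-0.0031,0],"grip":255},{"rot":[0,0,0],"xyz":[0.048,-0.0035,0],"grip":255}])

```text
clock: 12.4
tool_pos: [0.4809, -0.0651, 0.2472]
eef_rot: [0.754, 0.657, -0.0, 0.0]
contact_force: [-0.3, -0.2, -3.2]
opening: 0.177
finger_force: 45.0
```

Emit:
carry_out(plan=[{"rot":[0,0,0],"xyz":[0.006,-0.0004,0],"grip":255},{"rot":[0,0,0],"xyz":[0.012,-0.0009,0],"grip":255},{"rot":[0,0,0],"xyz":[0.018,-0.0013,0],"grip":255},{"rot":[0,0,0],"xyz":[0.024,-0.0018,0],"grip":255},{"rot":[0,0,0],"xyz":[0.03,-0.0022,0],"grip":255},{"rot":[0,0,0],"xyz":[0.036,-0.0027,0],"grip":255},{"rot":[0,0,0],"xyz":[0.042,-0.0031,0],"grip":255},{"rot":[0,0,0],"xyz":[0.048,-0.0035,0],"grip":255}])

```text
clock: 13.07
tool_pos: [0.4841, -0.017, 0.2472]
eef_rot: [0.754, 0.657, -0.0, 0.0]
contact_force: [0.2, 0.5, -4.0]
opening: 0.171
finger_force: 45.0
```

```bash
python3 -c "
from h import *
todo([.495,.153,.2477],82.0)"
```

```text
t 13.07 pos [ 0.4841 -0.017   0.2472] yaw 82.09431661944156 q [ 0.2525  0.5253 -0.4801  1.9589  0.3511  0.7391 -0.5732] F [ 0.1557  0.5275 -4.0301] M [-0.0576 -0.088   0.0393] op 0.17077584259874823 44.99974675476551
shift [ 0.1699 -0.0126 -0.0005] rot [0.     0.0001 0.0016]
```

Emit:
carry_out(plan=[{"rot":[0,0,0],"xyz":[0.006,-0.0004,0],"grip":255},{"rot":[0,0,0],"xyz":[0.012,-0.0009,0],"grip":255},{"rot":[0,0,0],"xyz":[0.018,-0.0013,0],"grip":255},{"rot":[0,0,0],"xyz":[0.024,-0.0018,0],"grip":255},{"rot":[0,0,0],"xyz":[0.03,-0.0022,0],"grip":255},{"rot":[0,0,0],"xyz":[0.036,-0.0027,0],"grip":255},{"rot":[0,0,0],"xyz":[0.042,-0.0031,0],"grip":255},{"rot":[0,0,0],"xyz":[0.048,-0.0035,0],"grip":255}])

```text
clock: 13.73
tool_pos: [0.4872, 0.031, 0.2472]
eef_rot: [0.754, 0.657, -0.0, 0.0]
contact_force: [-0.4, -0.8, -4.0]
opening: 0.171
finger_force: 45.0
```

Emit:
carry_out(plan=[{"rot":[0,0,0],"xyz":[0.006,-0.0004,0],"grip":255},{"rot":[0,0,0],"xyz":[0.012,-0.0009,0],"grip":255},{"rot":[0,0,0],"xyz":[0.018,-0.0013,0],"grip":255},{"rot":[0,0,0],"xyz":[0.024,-0.0018,0],"grip":255},{"rot":[0,0,0],"xyz":[0.03,-0.0022,0],"grip":255},{"rot":[0,0,0],"xyz":[0.036,-0.0027,0],"grip":255},{"rot":[0,0,0],"xyz":[0.042,-0.0031,0],"grip":255},{"rot":[0,0,0],"xyz":[0.048,-0.0035,0],"grip":255}])

```text
clock: 14.4
tool_pos: [0.4904, 0.079, 0.2472]
eef_rot: [0.754, 0.657, -0.0, 0.0]
contact_force: [-0.2, -0.6, -3.9]
opening: 0.172
finger_force: 45.0
```

Emit:
carry_out(plan=[{"rot":[0,0,0],"xyz":[0.006,-0.0004,0],"grip":255},{"rot":[0,0,0],"xyz":[0.012,-0.0009,0],"grip":255},{"rot":[0,0,0],"xyz":[0.018,-0.0013,0],"grip":255},{"rot":[0,0,0],"xyz":[0.024,-0.0018,0],"grip":255},{"rot":[0,0,0],"xyz":[0.0295,-0.0022,0],"grip":255},{"rot":[0,0,0],"xyz":[0.0345,-0.0025,0],"grip":255},{"rot":[0,0,0],"xyz":[0.039,-0.0029,0],"grip":255},{"rot":[0,0,0],"xyz":[0.043,-0.0032,0],"grip":255}])

```text
clock: 15.07
tool_pos: [0.4931, 0.122, 0.2472]
eef_rot: [0.754, 0.657, -0.0, 0.0]
contact_force: [-0.3, -0.3, -4.1]
opening: 0.17
finger_force: 45.0
```

Emit:
carry_out(plan=[{"rot":[0,0,0],"xyz":[0.004,-0.0003,0],"grip":255},{"rot":[0,0,0],"xyz":[0.008,-0.0006,0],"grip":255},{"rot":[0,0,0],"xyz":[0.0115,-0.0009,0],"grip":255},{"rot":[0,0,0],"xyz":[0.015,-0.0011,0],"grip":255},{"rot":[0,0,0],"xyz":[0.018,-0.0013,0],"grip":255},{"rot":[0,0,0],"xyz":[0.021,-0.0015,0],"grip":255},{"rot":[0,0,0],"xyz":[0.0235,-0.0017,0],"grip":255},{"rot":[0,0,0],"xyz":[0.0255,-0.0019,0],"grip":255}])

```text
clock: 15.73
tool_pos: [0.4947, 0.1473, 0.2472]
eef_rot: [0.754, 0.657, 0.0, 0.0]
contact_force: [0.9, -0.6, -3.8]
opening: 0.172
finger_force: 45.0
```

Emit:
carry_out(plan=[{"rot":[0,0,0],"xyz":[0.002,-0.0001,0],"grip":255},{"rot":[0,0,0],"xyz":[0.0035,-0.0002,0],"grip":255},{"rot":[0,0,0],"xyz":[0.0045,-0.0003,0],"grip":255},{"rot":[0,0,0],"xyz":[0.0053,-0.0004,0],"grip":255},{"rot":[0,0,0],"xyz":[0.0058,-0.0005,0],"grip":255},{"rot":[0,0,0],"xyz":[0.006,-0.0005,0],"grip":255},{"rot":[0,0,0],"xyz":[0.006,-0.0005,0],"grip":255},{"rot":[0,0,0],"xyz":[0.006,-0.0005,0],"grip":255}])

```text
clock: 16.4
tool_pos: [0.495, 0.1529, 0.2472]
eef_rot: [0.754, 0.657, -0.0, 0.0]
contact_force: [-0.0, 0.0, -3.7]
opening: 0.171
finger_force: 45.0
```

```bash
python3 -c "
from h import *
todo([.495,.153,.2477],82.0)
w=cv2.resize(r.snapshot('wrist'),(400,300));t=r.snapshot('top')[130:310,105:345]
s=r.snapshot('scene')[130:330,300:567]
out=np.vstack([np.hstack([w,cv2.resize(t,(400,300))]),np.hstack([cv2.resize(s,(400,300)),np.zeros((300,400,3),np.uint8)])])
cv2.imwrite('pics/f.png',out[...,::-1])"
```

```text
t 16.4 pos [0.495  0.1529 0.2472] yaw 82.08623745023087 q [-0.0995  0.5648 -0.4593  1.8667  0.3414  0.7882 -0.8788] F [-0.0241  0.0228 -3.7254] M [-0.0582 -0.07   -0.0668] op 0.1710702155700853 45.00010348856449
shift [ 0.0001 -0.     -0.0005] rot [0.     0.0001 0.0015]
```

View pics/f.png

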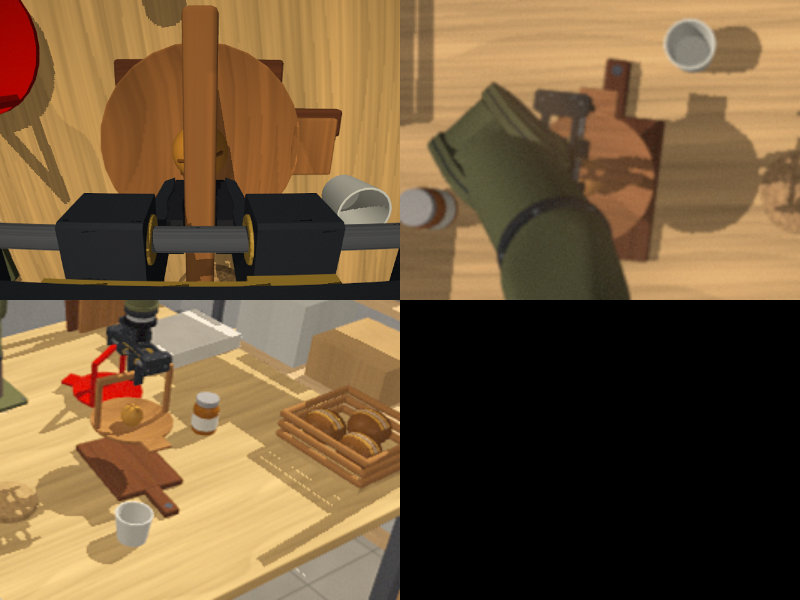

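The dish hangs over the board with its lip along the board's handle, and the bystanders haven't moved. I'll take one close look at the roll after it settles.

Emit:
carry_out(plan=[{"rot":[0,0,0],"xyz":[0,0,0],"grip":255},{"rot":[0,0,0],"xyz":[0,0,0],"grip":255},{"rot":[0,0,0],"xyz":[0,0,0],"grip":255},{"rot":[0,0,0],"xyz":[0,0,0],"grip":255},{"rot":[0,0,0],"xyz":[0,0,0],"grip":255},{"rot":[0,0,0],"xyz":[0,0,0],"grip":255},{"rot":[0,0,0],"xyz":[0,0,0],"grip":255},{"rot":[0,0,0],"xyz":[0,0,0],"grip":255}])

```text
clock: 17.22
tool_pos: [0.495, 0.153, 0.2472]
eef_rot: [0.754, 0.657, -0.0, 0.0]
contact_force: [0.0, 0.6, -3.3]
opening: 0.168
finger_force: 45.0
```

```bash
python3 -c "
from h import *
cv2.imwrite('pics/g.png',r.snapshot('wrist')[60:310,150:560,::-1].repeat(1,0))"
```

```text
(no output)
```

View pics/g.png

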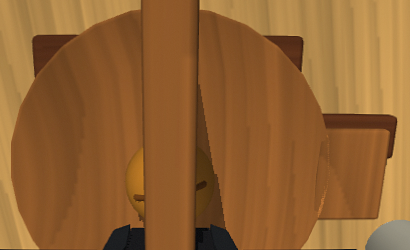

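The roll spans columns 127–213 in this crop (277–363 in full), the same as at the start, so it's centred and at rest. Handing in.

```bash
python3 -c "
from plant import r
print(r.finish_job())"
```

```text
the job is handed in; nothing more can be done
None
```

I handed the job in with the wooden dish held still and level over the middle of the board, about 10 cm above it. The lip points along the board's handle, the roll is centred, and nothing around it looked disturbed (17 s on the robot's clock).

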